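Make up two repair kits on their trays

ROBOT

A 6-joint arm with a two-finger parallel gripper is mounted at the origin on a cart in front of the work surface, level with it; the furniture and walls round the work are solid. World frame = base frame: x ahead of the robot, y to its left, z up, the work surface at z = 0. Lengths are in m, angles in rad, forces in N, time in s.
With the tool pointing down it reaches from about 0.25 to 0.775 m from the base axis. Payload 4 kg.
Tool frame: the origin (TCP) lies on the centre line of the jaws, within the pads' length; the fingertips stand 25 mm ahead of it and the grasp point (between the pads) lies 6 mm ahead of it; z points along the fingers, y is the line along which they close (so a half turn about z gives the same grasp; the last joint's range is limited). The gripper opens to 94 mm and grips with 3 to 60 N. Pads are 16 mm wide; open, the fingers measure 119 mm over their backs; the gripper's body (75 mm by 177 mm) begins 78 mm behind the grasp point.
Start: joints at [-1.387, 0.087, 1.371, -0, 1.684, -0.103], TCP at [0.156, -0.528, 0.231] pointing down, gripper open.
Joint ranges: [-3.1, 3.1], [-0.76, 2.03], [0.27, 2.55], [-1.08, 4.22], [0.17, 2.65], [-2.57, 2.57]. Speed limits (rad/s): [2.79, 2.79, 3.14, 3.14, 3.14, 3.14].

INTERFACE

Orientations are given as [roll, pitch, yaw] about the fixed x, y, z axes, in that order (R = Rz(yaw) Ry(pitch) Rx(roll)).
In Python, from bench import robot, imaging gives the robot as it stands. The module is installed in compiled form; this text tells all that it offers.
- The arm moves only by the tool drive_tool, never from a script. Its argument "series" is a list of rows, each a list of 3 entries, a list of its own where there are three numbers: the finger opening in m, from 0 to 0.094, then the shift along the tool's x, y, z in m, then the turn, a rotation vector about the tool's x, y, z in rad. A call has 1 to 5 rows; each row is the pose to reach, as a shift and turn from the pose commanded when the call began, along the tool's axes at that moment; what a row does not reach only later rows make up. A row lasts 1/8 s, in which the tool goes at most 62.5 mm and 10.7 degrees, less where a joint would pass 70% of its speed; a pose out of reach is approached as far as the arm can. A call with a gripper value outside its range is refused whole. The fingers move at their own pace and stop on an object; the grip force is fixed at half the most. Time passes only in rows, so rows that repeat a pose let the fingers close. It gives the time, the measured TCP pose, the force, the opening and the grip force at its end, in the units of the state.
- robot.get_obs(): the state, without advancing time (a new reading comes with each control period).
- imaging.snapshot(name): name is "side" or "top"; returns the picture (400x640x3 uint8, red, green, blue); there is no depth.
- imaging.get_calibration(name): a dict with "intrinsics" (3x3 intrinsics, pixels), "position" and "rotation" of the camera in the world. Camera axes: x right, y up, looking along -z (the intrinsics and any distortion apply to the point x, -y, -z); pixel columns grow to the right and rows downward; lengths in m; the calibration is good to about 2 mm. A picture is of the moment at which its call begins. get_calibration takes no time and is no camera call.
- robot.close_job(): hands the job in; it is judged then, once.
The state is a dict: "time": time; "joint_positions": joint angles; "qvel": joint speeds; "joint_torque": joint torques, N m; "tool_pos": TCP position; "ee_rot": TCP orientation; "wrist_force": force on the tool from outside, world axes, zero at the start; "wrist_torque": the same for the moment, N m; "width": finger opening in m; "finger_force": force on a finger pad.
Only numpy, scipy, OpenCV 4.12 (cv2) and the standard library are available. Lean on these libraries where they do the work, as an engineer would, in place of code of your own. Each camera call takes 0.05 s, during which the arm holds its last target. There are 200 camera calls.

TASK

Make up the two repair kits. Blue tray: drop the brass gear fully home on the keyed post, turned so that its keyway takes the key, and stand the glass jar in the square pocket, keeping it upright all the way. Yellow tray: set the grey parts box flat in the square pocket and lay the red-banded screwdriver along the middle of the dark strip; leave the dark gear, the blower and the tweezers where they are.

Things in the scene. Friction and masses are not known exactly. Their poses are not given: they have to be found in the camera images.
- brass_gear: Brass-coloured gear lying flat: 74 over teeth, plate 10 thick, slotted hexagonal hub 34 across flats, top 36 above the underside (grip from above on the two flats facing its +y and -y). Bore 18; keyway 10 wide opens one corner of the hub, reaching 17 from the axis; a red line on the plate runs on from it. Origin: centre of underside; +z up, +x along the keyway. 0.15 kg.
- jar: Clear glass jar with a black lid, standing; 45 diameter, 56 high (lid from 44 up). Origin: centre of the underside, +z up. 0.07 kg.
- grey_box: Small closed grey parts box, lid pressed on, lying flat; 37 (its x) x 44 (its y) x 20 high. Origin: centre of the underside, +z up. Grip across the 37 with the fingertips about 10 above its underside, so that they clear the pocket walls.
- red_screwdriver: Precision screwdriver, pale metal with a dark red band, lying on its side; 10 thick x 88 long. Its length is its y axis. Origin: at mid length on the underside when lying as at the start. Grip across the middle with the fingertips low.
- blue_tray: Blue fixed tray, 110 (x) x 200 (y) x 11 high. Origin: centre of underside, z up. Pocket 64 x 64, black floor, centred x 0, y +55; floor at z 5, walls 6 high. At x 0, y -50 a steel post, 13 diameter, on the top face tapers from z 29 to its top z 37; its key, 5 wide, points to tray +x, reaches 14.5 from the axis, top z 29; a red line runs on from it. Gear home: its origin at z 11, +x along tray +x.
- yellow_tray: Yellow fixed tray, 110 (x) x 200 (y) x 11 high. Origin: centre of underside, z up. Pocket 64 x 64, black floor, centred x 0, y +55; floor at z 5, walls 6 high. A flat dark strip 100 (along the tray's x) x 30 is centred at x 0, y -50, level with the 11 mm high top face; the screwdriver lies along it, either way round.
- dark_gear: Not wanted, stays where it is: dark steel twin of the brass gear, same sizes, red line and axes, 74 diameter x 36 high. Origin: centre of the underside.
- dust_blower: Bystander: dark red rubber dust blower standing with its spout up, 48 diameter x 98 high. Origin: centre of the underside.
- steel_tweezers: Bystander: silvery tweezers lying flat, 12 x 130 (its y) x 8 high. Origin: centre of the underside.

How it is judged:
At the end, for the whole second after the job is handed in: Brass gear flat on the blue tray, keyed on its post (5 mm, 3.5 mm up); jar upright on the blue pocket floor (14 mm of centre); grey box flat on the yellow pocket floor (15 mm); screwdriver on the dark strip (15 mm across, 20 mm along, 20 degrees, either way round); all at rest (x of brass_gear in the frame of blue_tray between -0.005 and 0.005 m and y of brass_gear in the frame of blue_tray between -0.055 and -0.045 m and z of brass_gear in the frame of blue_tray between 0.008 and 0.0145 m and linear speed of each of brass_gear, jar, grey_box, red_screwdriver below 0.02 m/s and angle between brass_gear's own z axis and vertical below 0.1 rad and angle between the x axis of brass_gear and the x axis of blue_tray, either way round below 0.35 rad and x of jar in the frame of blue_tray between -0.014 and 0.014 m and y of jar in the frame of blue_tray between 0.041 and 0.069 m and z of jar in the frame of blue_tray between 0.002 and 0.009 m and angle between each of jar, grey_box's own z axis and vertical below 0.12 rad and x of grey_box in the frame of yellow_tray between -0.015 and 0.015 m and y of grey_box in the frame of yellow_tray between 0.04 and 0.07 m and z of grey_box in the frame of yellow_tray between 0.002 and 0.009 m and x of red_screwdriver in the frame of yellow_tray between -0.02 and 0.02 m and y of red_screwdriver in the frame of yellow_tray between -0.065 and -0.035 m and z of red_screwdriver in the frame of yellow_tray between 0.006 and 0.022 m and angle between the y axis of red_screwdriver and the x axis of yellow_tray, either way round below 0.35 rad); the robot touches nothing.
It fails at once if the glass jar is tipped over (more than 40 degrees) (angle between jar's own z axis and vertical above 0.7 rad).
It fails at once if the dark gear is disturbed (moved more than 30 mm) (distance of dark_gear from where it was at the start of the episode above 0.03 m).
It fails at once if the blower is disturbed (moved more than 30 mm) (distance of dust_blower from where it was at the start of the episode above 0.03 m).
It fails at once if the pair of tweezers is disturbed (moved more than 30 mm) (distance of steel_tweezers from where it was at the start of the episode above 0.03 m).
It also fails if it takes over 109 s, if anything falls off the work surface, if the arm or the gripper's body presses on something with over 40 N, if the wrist force passes 120 N, or if a joint passes its speed limit or range.

## Working session

There is one attempt and no reset: what is moved stays moved. The work goes in short steps, Python scripts to look and compute and a tool call to move; the robot and the scene stay as the last step left them, time stands still between calls to the robot, and variables do not carry over. Pictures are saved under pics/ and viewed, at most 14 in all, crops included, and the job is handed in when it is done.

Besides the shell and the picture viewer there is one more tool, called after "Request:" by a JSON object that holds its "fn" and its "kwargs", one argument or row to a line. drive_tool: Moves the arm, as the interface text tells. Its arguments: {"type":"object","properties":{"series":{"type":"array"}},"required":["series"]}

```bash
mkdir -p pics
cat > h.py <<'E'
from bench import robot, imaging
import numpy as np, cv2
def snap(n,f):
    im=imaging.snapshot(n); cv2.imwrite('pics/'+f,im[:,:,::-1]); return im
def proj(n,P):
    c=imaging.get_calibration(n);R=np.array(c['rotation']);K=np.array(c['intrinsics'])
    q=(np.atleast_2d(P)-np.array(c['position']))@R; q=q*[1,-1,-1]; q=q@K.T; return q[:,:2]/q[:,2:]
def ray(n,uv,z):
    c=imaging.get_calibration(n);R=np.array(c['rotation']);K=np.array(c['intrinsics']);p=np.array(c['position'])
    uv=np.atleast_2d(uv).astype(float); d=np.c_[uv,np.ones(len(uv))]@np.linalg.inv(K).T
    d=(d*[1,-1,-1])@R.T; t=(z-p[2])/d[:,2]; return p+d*t[:,None]
E
python3 - <<'E'
from h import *
np.set_printoptions(precision=4,suppress=True)
for n in('top','side'):
    print(n,imaging.get_calibration(n)); snap(n,n+'0.png')
print(robot.get_obs())
E
```

```text
top {'intrinsics': array([[436.7395,   0.    , 318.0309],
       [  0.    , 436.7395, 201.3228],
       [  0.    ,   0.    ,   1.    ]]), 'position': array([ 0.4111, -0.0349,  1.1271]), 'rotation': array([ 0.0956,  0.0162, -1.5527])}
side {'intrinsics': array([[436.8998,   0.    , 327.9262],
       [  0.    , 436.8998, 194.6645],
       [  0.    ,   0.    ,   1.    ]]), 'position': array([-0.1915, -1.003 ,  0.4897]), 'rotation': array([ 1.2181,  0.0116, -0.6349])}
{'time': 0.1, 'joint_positions': array([-1.3871,  0.0879,  1.3721, -0.    ,  1.6836, -0.1031]), 'qvel': array([ 0.0007, -0.0016, -0.0034, -0.0003,  0.0011, -0.0006]), 'joint_torque': array([  0.0019, -34.1253, -30.3302,   0.072 ,   0.0304,  -0.0001]), 'tool_pos': array([ 0.1555, -0.5271,  0.2294]), 'ee_rot': array([-3.1397, -0.0002,  0.2868]), 'wrist_force': array([-0.1922, -0.3313,  0.5536]), 'wrist_torque': array([-0.0037, -0.0291,  0.0054]), 'finger_force': 0.0, 'width': 0.09407063415703126}
```

```bash
sed -i "s/R=np.array(c\['rotation'\])/R=Rot.from_euler('xyz',c['rotation']).as_matrix()/; s/^import numpy.*/&\nfrom scipy.spatial.transform import Rotation as Rot/" h.py; grep -n Rot h.py
python3 -c "
import cv2
a=cv2.imread('pics/top0.png');cv2.imwrite('pics/top0b.png',cv2.resize(a,(800,500),interpolation=cv2.INTER_CUBIC))"
```

```text
3:from scipy.spatial.transform import Rotation as Rot
7:    c=imaging.get_calibration(n);R=Rot.from_euler('xyz',c['rotation']).as_matrix();K=np.array(c['intrinsics'])
10:    c=imaging.get_calibration(n);R=Rot.from_euler('xyz',c['rotation']).as_matrix();K=np.array(c['intrinsics']);p=np.array(c['position'])
```

View pics/top0.png

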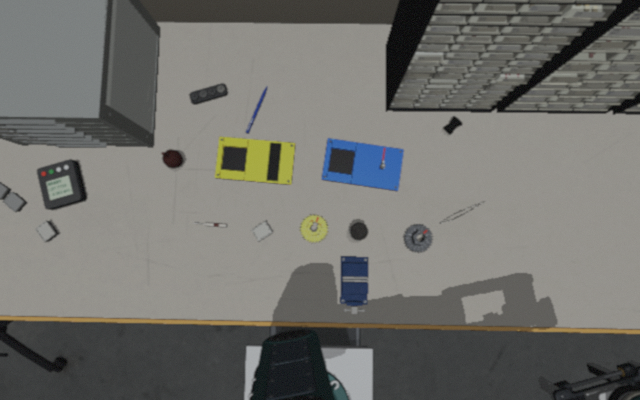

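View pics/side0.png

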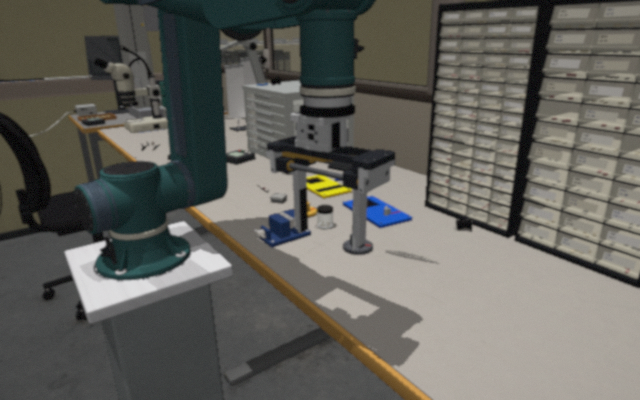

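Run:
```python
from h import *
a=cv2.imread('pics/top0.png')
cv2.imwrite('pics/c1.png',cv2.resize(a[130:246,190:322],None,fx=5,fy=5,interpolation=cv2.INTER_CUBIC))
cv2.imwrite('pics/c2.png',cv2.resize(a[132:252,295:445],None,fx=5,fy=5,interpolation=cv2.INTER_CUBIC))
print(proj('top',[[0,0,0],[.3,0,0],[.3,.1,0]]))
```

```text
[[308.31967737 409.44664209]
 [310.69614396 286.8084473 ]
 [271.50005717 286.0275006 ]]
```

View pics/c1.png

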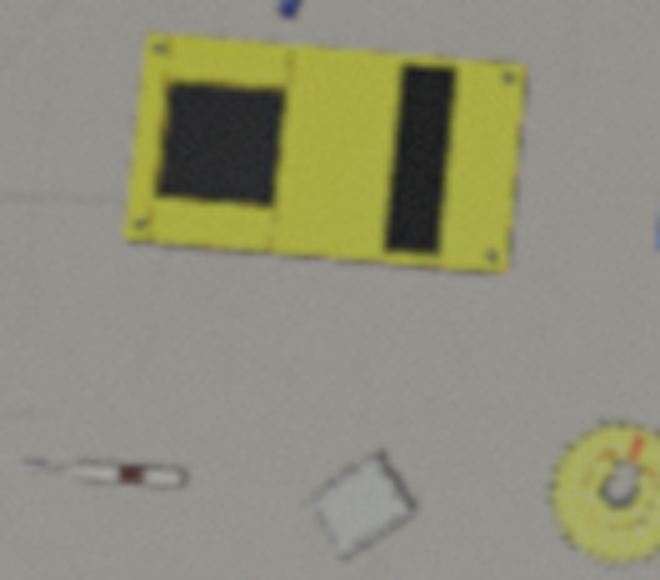

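View pics/c2.png

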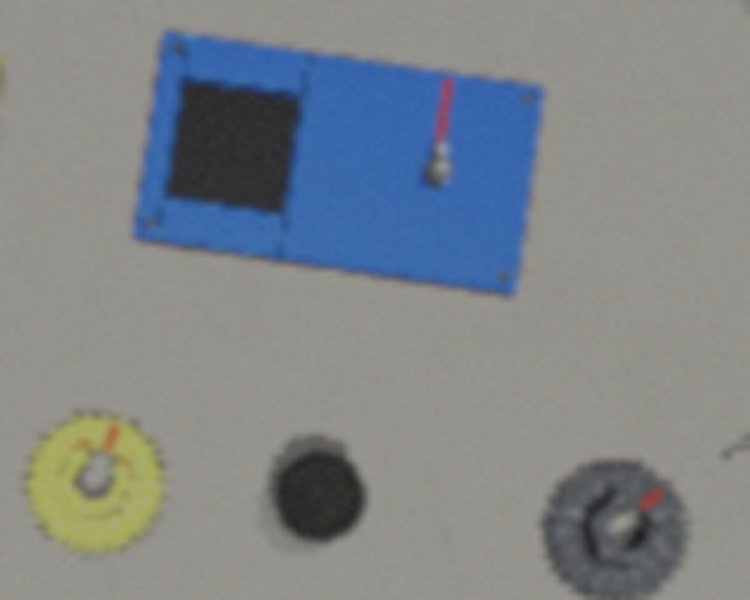

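Run:
```python
from h import *
np.set_printoptions(precision=4,suppress=True)
o1=np.array([190,130]);o2=np.array([295,132])
f=lambda p,o,z: ray('top',(np.atleast_2d(p)+.5)/5-.5+o,z)[:,:2]
for nm,c,o in(('yel',[(150,37),(525,66),(508,270),(125,240)],o1),('blue',[(167,33),(543,87),(514,295),(134,240)],o2)):
    P=f(c,o,.011);m=P.mean(0)
    y=(P[0]+P[3]-P[1]-P[2]);yaw=np.arctan2(-y[0],y[1]);x=(P[0]+P[1]-P[2]-P[3]);
    print(nm,m,'yaw',yaw,np.arctan2(x[1],x[0]),'sz',np.linalg.norm(y)/2,np.linalg.norm(x)/2)
    y/=np.linalg.norm(y);X=np.array([y[1],-y[0]])
    print(' pocket',m+.055*y,'feat',m-.05*y)
print('strip',f([(403,66),(455,68),(438,254),(386,250)],o1,.011).mean(0),'ypocket',f([(169,85),(285,88),(272,203),(157,196)],o1,.007).mean(0))
print('bpocket',f([(183,82),(300,97),(283,212),(168,197)],o2,.007).mean(0),'post top',f((437,170),o2,.037),'line',f([(440,138),(449,80)],o2,.011))
print('gear',f((95,481),o2,.01),f((95,477),o2,.036),'line',f([(108,447),(115,428)],o2,.01))
print('driver',f([(25,462),(187,478),(130,473)],o1,.005))
P=f([(312,500),(380,453),(415,510),(343,558)],o1,.02);print('box',P,P.mean(0),np.diff(P,axis=0))
print('jar',f((319,496),o2,.056),'dark',f((616,531),o2,.01),'tw',ray('top',[462,212],0),'blower',ray('top',[173,158],.05),'vise',ray('top',[[341,258],[368,304]],.05))
```

```text
yel [0.6225 0.1509] yaw -0.06348330830697917 -0.07003126725767725 sz 0.19821468883969312 0.10753993711991922
 pocket [0.626  0.2058] feat [0.6194 0.101 ]
blue [ 0.616  -0.1279] yaw -0.1302553742261126 -0.13775375041860058 sz 0.19695154796193898 0.10990251644815396
 pocket [ 0.6231 -0.0734] feat [ 0.6095 -0.1775]
strip [0.6199 0.102 ] ypocket [0.6277 0.2071]
bpocket [ 0.6245 -0.0734] post top [[ 0.6085 -0.175 ]] line [[ 0.63   -0.1799]
 [ 0.6605 -0.1844]]
gear [[ 0.4498 -0.0048]] [[ 0.4509 -0.0055]] line [[ 0.4673 -0.0111]
 [ 0.4771 -0.0145]]
driver [[0.4595 0.3028]
 [0.4528 0.2186]
 [0.4548 0.2482]]
box [[0.4421 0.1512]
 [0.4666 0.1173]
 [0.438  0.0987]
 [0.4131 0.1345]] [0.44   0.1254] [[ 0.0244 -0.0339]
 [-0.0286 -0.0186]
 [-0.0249  0.0358]]
jar [[ 0.4428 -0.1157]] dark [[ 0.4291 -0.27  ]] tw [[ 0.4974 -0.3857  0.    ]] blower [[0.6175 0.3511 0.05  ]] vise [[ 0.3758 -0.0743  0.05  ]
 [ 0.2667 -0.141   0.05  ]]
```

```bash
cat >> h.py <<'E'
def go(x,y,z,yaw):
    o=robot.get_obs();R=Rot.from_euler('xyz',o['ee_rot']).as_matrix()
    d=R.T@(np.array([x,y,z])-o['tool_pos'])
    T=R.T@Rot.from_euler('xyz',[np.pi,0,yaw]).as_matrix()
    print('shift',np.round(d,4),'turn',np.round(Rot.from_matrix(T).as_rotvec(),4),'|',np.round(o['tool_pos'],4),np.round(o['ee_rot'],3),o['time'])
E
python3 -c "
from h import *
go(.450,-.005,.12,-.34)"
```

```text
shift [ 0.4301 -0.4173  0.1103] turn [-1.900e-03  4.000e-04  6.268e-01] | [ 0.1555 -0.5271  0.2294] [-3.14  -0.     0.287] 0.1
```

Request:
{"fn": "drive_tool", "kwargs": {
  "series": [
    [0.06,[0.43,-0.417,0.08],[0,0,0.627]],
    [0.06,[0.43,-0.417,0.08],[0,0,0.627]],
    [0.06,[0.43,-0.417,0.08],[0,0,0.627]],
    [0.06,[0.43,-0.417,0.08],[0,0,0.627]],
    [0.06,[0.43,-0.417,0.08],[0,0,0.627]]
  ]
}}

```text
time: 0.72
tool_pos: [0.3057, -0.261, 0.1893]
ee_rot: [-3.141, -0.0, -0.341]
wrist_force: [1.5, -0.3, 1.0]
width: 0.0603
finger_force: 0.0
```

```bash
python3 -c "
from h import *
go(.450,-.005,.10,-.34)"
```

```text
shift [ 0.0502 -0.2895  0.0894] turn [-0.0002 -0.0001 -0.0015] | [ 0.3057 -0.261   0.1893] [-3.141 -0.    -0.341] 0.725
```

Request:
{"fn": "drive_tool", "kwargs": {
  "series": [
    [0.06,[0.05,-0.29,0.089],[0,0,0]],
    [0.06,[0.05,-0.29,0.089],[0,0,0]],
    [0.06,[0.05,-0.29,0.089],[0,0,0]],
    [0.06,[0.05,-0.29,0.089],[0,0,0]],
    [0.06,[0.05,-0.29,0.089],[0,0,0]]
  ]
}}

```text
time: 1.35
tool_pos: [0.4495, -0.0041, 0.1001]
ee_rot: [3.141, 0.0, -0.339]
wrist_force: [0.4, -0.6, -0.4]
width: 0.06
finger_force: 0.0
```

```bash
python3 -c "
from h import *
go(.450,-.005,.039,-.34)
a=snap('side','s1.png')
o=robot.get_obs()['tool_pos'];print(proj('side',[o,o+[0,0,-.025],[.45,-.005,.036]]))
cv2.imwrite('pics/s1c.png',cv2.resize(a[130:280,210:430,::-1],None,fx=3.5,fy=3.5,interpolation=cv2.INTER_CUBIC))
"
```

```text
shift [0.0008 0.0007 0.0611] turn [0.0003 0.0001 0.0006] | [ 0.4495 -0.0041  0.1001] [ 3.141  0.    -0.339] 1.35
[[301.91654691 180.00002765]
 [302.19511435 188.23179688]
 [303.7476586  200.7506442 ]]
```

View pics/s1c.png

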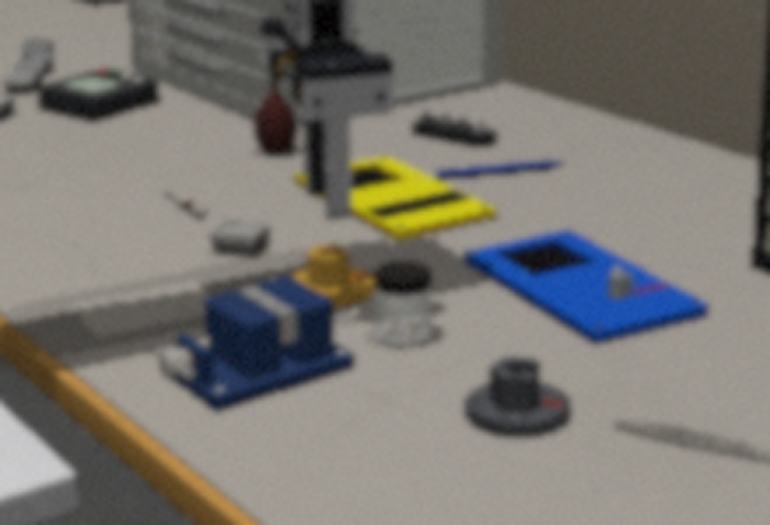

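Request:
{"fn": "drive_tool", "kwargs": {
  "series": [
    [0.06,[0.001,0.001,0.061],[0,0,0]],
    [0.06,[0.001,0.001,0.061],[0,0,0]],
    [0.03,[0.001,0.001,0.061],[0,0,0]],
    [0.03,[0.001,0.001,0.061],[0,0,0]],
    [0.03,[0.001,0.001,0.061],[0,0,0]]
  ]
}}

```text
time: 2.02
tool_pos: [0.4501, -0.0078, 0.0406]
ee_rot: [-3.141, -0.001, -0.341]
wrist_force: [-1.1, -0.5, 1.7]
width: 0.0339
finger_force: 30.4
```

Request:
{"fn": "drive_tool", "kwargs": {
  "series": [
    [0.03,[0,0,-0.05],[0,0,0]],
    [0.03,[0,0,-0.1],[0,0,0]],
    [0.03,[0,0,-0.1],[0,0,0]]
  ]
}}

```text
time: 2.4
tool_pos: [0.4528, -0.008, 0.145]
ee_rot: [-3.14, -0.01, -0.341]
wrist_force: [1.1, 0.1, -0.7]
width: 0.0339
finger_force: 30.0
```

```bash
python3 -c "
from h import *
go(.609,-.1765,.12,-.134)"
```

```text
shift [0.2033 0.1067 0.0269] turn [-0.0009 -0.0106 -0.2065] | [ 0.4528 -0.008   0.145 ] [-3.14  -0.01  -0.341] 2.4
```

Request:
{"fn": "drive_tool", "kwargs": {
  "series": [
    [0.03,[0.203,0.107,0.027],[0,0,-0.207]],
    [0.03,[0.203,0.107,0.027],[0,0,-0.207]],
    [0.03,[0.203,0.107,0.027],[0,0,-0.207]],
    [0.03,[0.203,0.107,0.027],[0,0,-0.207]],
    [0.03,[0.203,0.107,0.027],[0,0,-0.207]]
  ]
}}

```text
time: 3.02
tool_pos: [0.6051, -0.1782, 0.1089]
ee_rot: [-3.141, 0.005, -0.136]
wrist_force: [0.4, 0.0, -1.5]
width: 0.0333
finger_force: 30.0
```

```bash
python3 -c "
from h import *
go(.609,-.1765,.085,-.134)
a=snap('side','s2.png')
o=robot.get_obs()['tool_pos']
R=Rot.from_euler('z',-.134).as_matrix()
th=np.linspace(0,2*np.pi,60);c=np.c_[.037*np.cos(th),.037*np.sin(th),0*th]
q=proj('side',o+[0,0,-.029]+c);print('pred plate topface ext',q.min(0),q.max(0))
q2=proj('side',o+[0,0,-.039]+c);print('bottom',q2.min(0),q2.max(0))
print('post top',proj('side',[.609,-.1765,.037]))
def b(p): return tuple((np.array(p)-[330,150])*6)
cv2.imwrite('pics/s2c.png',cv2.resize(a[120:220,330:450,::-1],None,fx=6,fy=6,interpolation=cv2.INTER_CUBIC))
"
```

```text
shift [ 0.0038 -0.0022  0.0239] turn [-0.0008  0.0053 -0.0024] | [ 0.6051 -0.1782  0.1089] [-3.141  0.005 -0.136] 3.025
pred plate topface ext [370.69622088 186.41981101] [397.65893938 195.44791817]
bottom [370.61622788 189.73287177] [397.50142564 198.92956055]
post top [[384.7846051  205.12435653]]
```

View pics/s2c.png

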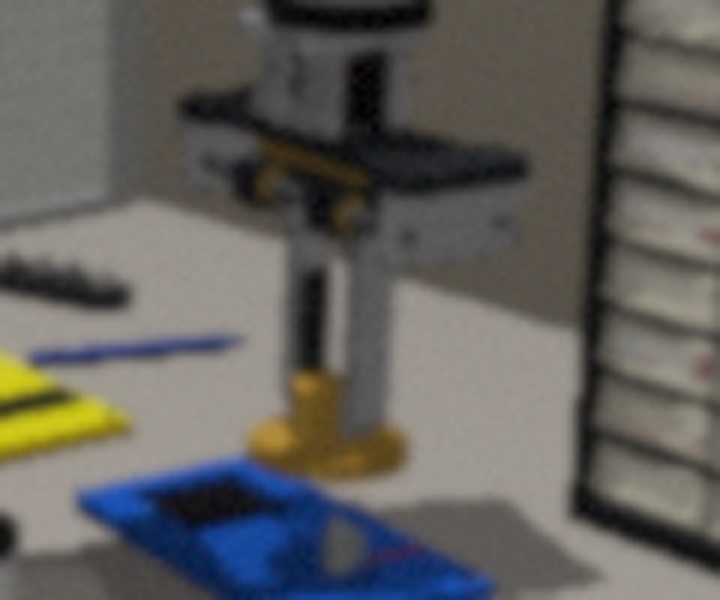

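```bash
python3 -c "
from h import *
np.set_printoptions(precision=2,suppress=True)
R=Rot.from_euler('z',-.134).as_matrix();c=np.array([.616,-.1279,0])
P=lambda l:c+np.array(l)@R.T
print('corners near,right,left,far');print(proj('side',P([[-.055,-.1,.011],[.055,-.1,.011],[-.055,.1,.011],[.055,.1,.011]])))
print('pocket',proj('side',P([[-.032,.023,.011],[.032,.023,.011],[-.032,.087,.011],[.032,.087,.011]])))
print('post top, base, line',proj('side',P([[0,-.05,.037],[0,-.05,.011],[.0145,-.05,.029],[.022,-.05,.011],[.052,-.05,.011]])))
print('top: post top,base', proj('top',P([[0,-.05,.037],[0,-.05,.011],[.0145,-.05,.029]])))
a=cv2.imread('pics/s1.png')
a=cv2.resize(a[185:240,335:425],None,fx=8,fy=8,interpolation=cv2.INTER_CUBIC)
cv2.imwrite('pics/s3c.png',a)
"
```

```text
corners near,right,left,far
[[378.94 224.01]
 [411.5  215.9 ]
 [341.16 200.87]
 [371.17 194.55]]
pocket [[361.21 207.57]
 [379.22 203.54]
 [349.82 200.81]
 [367.37 197.08]]
post top, base, line [[385.1  205.2 ]
 [384.79 213.76]
 [389.21 206.87]
 [391.12 212.25]
 [399.59 210.23]]
top: post top,base [[382.96 165.29]
 [381.63 167.08]
 [383.33 160.28]]
```

View pics/s3c.png

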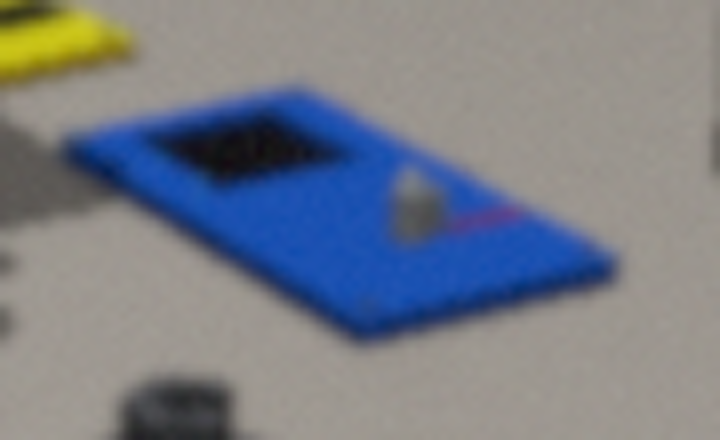

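Request:
{"fn": "drive_tool", "kwargs": {
  "series": [
    [0.03,[0.004,-0.002,0.0],[0,0,0]],
    [0.03,[0.004,-0.002,0.0],[0,0,0]],
    [0.03,[0.004,-0.002,0.0],[0,0,0]]
  ]
}}

```text
time: 3.45
tool_pos: [0.6095, -0.1738, 0.1136]
ee_rot: [3.141, -0.001, -0.132]
wrist_force: [-0.7, 0.4, -1.0]
width: 0.0336
finger_force: 30.0
```

```bash
python3 -c "
from h import *
go(.609,-.1765,.085,-.134)
a=snap('top','t2.png')
go(.609,-.1765,.085,-.134)
o=robot.get_obs()['tool_pos']
print(proj('top',[o+[0,0,-.039],o]))
cv2.imwrite('pics/t2c.png',cv2.resize(a[110:210,320:440,::-1],None,fx=6,fy=6,interpolation=cv2.INTER_CUBIC))
"
```

```text
shift [-0.0002  0.0027  0.0286] turn [ 0.0003 -0.0008  0.0019] | [ 0.6095 -0.1738  0.1136] [ 3.141e+00 -1.000e-03 -1.320e-01] 3.45
shift [-0.0002  0.0026  0.0286] turn [ 0.0003 -0.0008  0.0017] | [ 0.6096 -0.1739  0.1136] [ 3.141e+00 -1.000e-03 -1.320e-01] 3.5
[[383.54260165 162.42619673]
 [385.75452635 159.36680029]]
```

View pics/t2c.png

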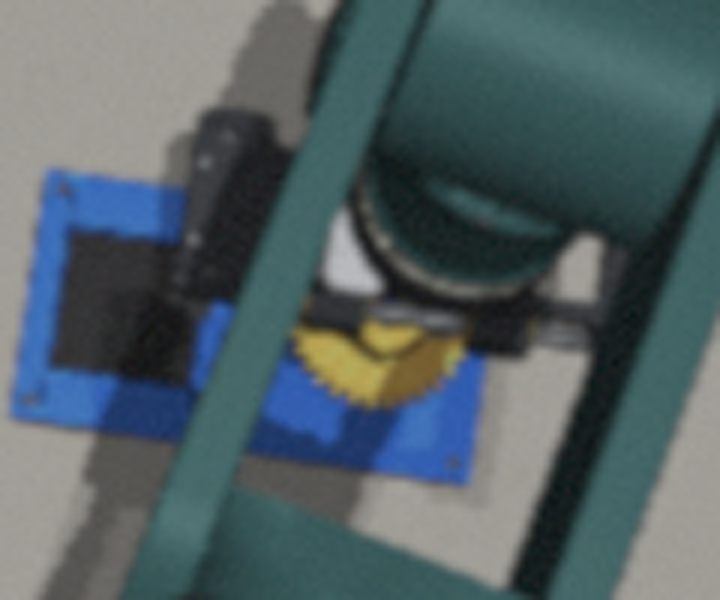

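Request:
{"fn": "drive_tool", "kwargs": {
  "series": [
    [0.03,[0.0,0.003,0.03],[0,0,0]],
    [0.03,[0.0,0.003,0.03],[0,0,0]],
    [0.03,[0.0,0.003,0.03],[0,0,0]],
    [0.03,[0.0,0.003,0.03],[0,0,0]]
  ]
}}

```text
time: 4.0
tool_pos: [0.6101, -0.1778, 0.0845]
ee_rot: [3.141, -0.003, -0.133]
wrist_force: [0.6, 1.3, -1.0]
width: 0.034
finger_force: 30.0
```

```bash
python3 -c "
from h import *
go(.6092,-.177,.065,-.134)"
```

```text
shift [-0.001  -0.0007  0.0195] turn [ 0.0006 -0.0025  0.0009] | [ 0.6101 -0.1778  0.0845] [ 3.141e+00 -3.000e-03 -1.330e-01] 4.0
```

Lower slowly to where the bore would be on the taper, then to the key top.

Request:
{"fn": "drive_tool", "kwargs": {
  "series": [
    [0.03,[-0.001,-0.001,0.008],[0,0,0]],
    [0.03,[-0.001,-0.001,0.012],[0,0,0]],
    [0.03,[-0.001,-0.001,0.016],[0,0,0]],
    [0.03,[-0.001,-0.001,0.019],[0,0,0]]
  ]
}}

```text
time: 4.5
tool_pos: [0.6095, -0.1774, 0.0646]
ee_rot: [3.14, -0.003, -0.133]
wrist_force: [2.8, -2.1, 0.3]
width: 0.0338
finger_force: 30.0
```

Request:
{"fn": "drive_tool", "kwargs": {
  "series": [
    [0.03,[0,0,0.004],[0,0,0]],
    [0.03,[0,0,0.008],[0,0,0]],
    [0.03,[0,0,0.012],[0,0,0]],
    [0.03,[0,0,0.014],[0,0,0]]
  ]
}}

```text
time: 5.0
tool_pos: [0.6098, -0.1776, 0.0517]
ee_rot: [3.14, -0.004, -0.133]
wrist_force: [1.2, -3.2, 9.1]
width: 0.0338
finger_force: 30.0
```

Home (9 N contact at expected height). Release and rise.

Request:
{"fn": "drive_tool", "kwargs": {
  "series": [
    [0.06,[0,0,-0.001],[0,0,0]],
    [0.06,[0,0,-0.001],[0,0,0]],
    [0.06,[0,0,-0.001],[0,0,0]],
    [0.06,[0,0,-0.05],[0,0,0]],
    [0.06,[0,0,-0.1],[0,0,0]]
  ]
}}

```text
time: 5.62
tool_pos: [0.6074, -0.1758, 0.1493]
ee_rot: [-3.14, 0.004, -0.133]
wrist_force: [0.1, -0.7, -0.3]
width: 0.06
finger_force: 0.0
```

```bash
python3 -c "
from h import *
go(.443,-.116,.15,.75)"
```

```text
shift [-1.709e-01 -3.750e-02  1.000e-04] turn [-0.0029  0.0032 -0.883 ] | [ 0.6074 -0.1758  0.1493] [-3.14   0.004 -0.133] 5.625
```

Request:
{"fn": "drive_tool", "kwargs": {
  "series": [
    [0.07,[-0.171,-0.0375,0],[0,0,-0.883]],
    [0.07,[-0.171,-0.0375,0],[0,0,-0.883]],
    [0.07,[-0.171,-0.0375,0],[0,0,-0.883]],
    [0.07,[-0.171,-0.0375,0],[0,0,-0.883]],
    [0.07,[-0.171,-0.0375,0],[0,0,-0.883]]
  ]
}}

```text
time: 6.25
tool_pos: [0.4428, -0.1159, 0.1497]
ee_rot: [-3.141, 0.0, 0.755]
wrist_force: [0.3, -0.9, -0.2]
width: 0.0701
finger_force: 0.0
```

```bash
python3 -c "
from h import *
go(.443,-.116,.043,.75)
a=snap('side','s4.png')
cv2.imwrite('pics/s4c.png',cv2.resize(a[130:240,260:430,::-1],None,fx=4.6,fy=4.6,interpolation=cv2.INTER_CUBIC))"
```

```text
shift [1.000e-04 3.000e-04 1.067e-01] turn [-0.0007  0.0001  0.0048] | [ 0.4428 -0.1159  0.1497] [-3.141  0.     0.755] 6.25
```

View pics/s4c.png

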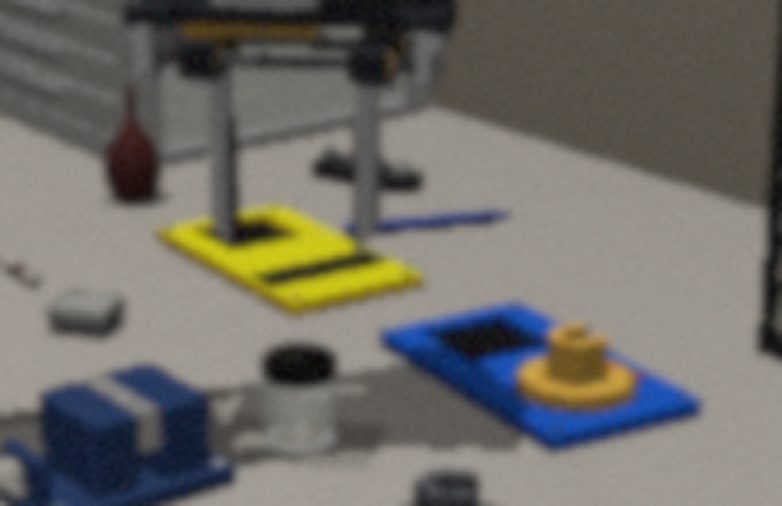

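The gear sits flat on the blue tray at its post (575,370 in the crop). The jar lid (298,360) lies midway between the fingers (228 and 366).

Request:
{"fn": "drive_tool", "kwargs": {
  "series": [
    [0.07,[0,0,0.055],[0,0,0]],
    [0.07,[0,0,0.107],[0,0,0]],
    [0.07,[0,0,0.107],[0,0,0]],
    [0.04,[0,0,0.107],[0,0,0]],
    [0.04,[0,0,0.107],[0,0,0]]
  ]
}}

```text
time: 6.92
tool_pos: [0.446, -0.1174, 0.0457]
ee_rot: [3.137, -0.002, 0.749]
wrist_force: [0.1, 0.7, -0.3]
width: 0.0532
finger_force: 0.0
```

Request:
{"fn": "drive_tool", "kwargs": {
  "series": [
    [0.04,[0,0,0],[0,0,0]],
    [0.04,[0,0,-0.04],[0,0,0]],
    [0.04,[0,0,-0.07],[0,0,0]],
    [0.04,[0,0,-0.07],[0,0,0]]
  ]
}}

```text
time: 7.42
tool_pos: [0.4461, -0.1175, 0.1164]
ee_rot: [3.134, -0.003, 0.75]
wrist_force: [0.6, -0.0, -0.4]
width: 0.0443
finger_force: 30.0
```

```bash
python3 -c "
from h import *
go(.624,-.0733,.115,1.44)"
```

```text
shift [0.1603 0.0888 0.0025] turn [ 0.008  -0.0007 -0.6904] | [ 0.4461 -0.1175  0.1164] [ 3.134e+00 -3.000e-03  7.500e-01] 7.425
```

Request:
{"fn": "drive_tool", "kwargs": {
  "series": [
    [0.04,[0.16,0.089,0],[0,0,-0.69]],
    [0.04,[0.16,0.089,0],[0,0,-0.69]],
    [0.04,[0.16,0.089,0],[0,0,-0.69]],
    [0.04,[0.16,0.089,0],[0,0,-0.69]],
    [0.04,[0.16,0.089,0],[0,0,-0.69]]
  ]
}}

```text
time: 8.05
tool_pos: [0.6211, -0.0723, 0.1101]
ee_rot: [-3.137, -0.0, 1.439]
wrist_force: [1.1, 0.3, -1.8]
width: 0.0439
finger_force: 30.0
```

```bash
python3 -c "
from h import *
go(.624,-.0733,.049,1.44)
a=snap('side','s5.png')
cv2.imwrite('pics/s5c.png',cv2.resize(a[130:240,310:430,::-1],None,fx=5,fy=5,interpolation=cv2.INTER_CUBIC))"
```

```text
shift [-0.0007  0.0033  0.0611] turn [-0.0042 -0.0001 -0.0012] | [ 0.6211 -0.0723  0.1101] [-3.137 -0.     1.439] 8.05
```

View pics/s5c.png

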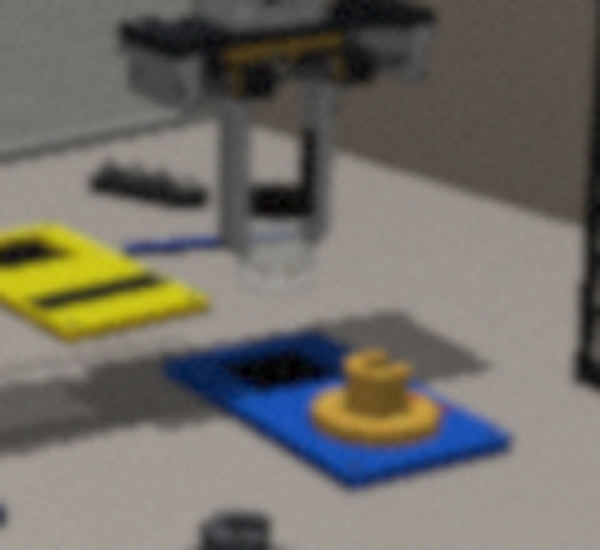

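The jar hangs upright over the pocket (pocket at 283,368).

Request:
{"fn": "drive_tool", "kwargs": {
  "series": [
    [0.04,[-0.001,0.003,0.03],[0,0,0]],
    [0.04,[-0.001,0.003,0.05],[0,0,0]],
    [0.04,[-0.001,0.003,0.055],[0,0,0]],
    [0.04,[-0.001,0.003,0.059],[0,0,0]],
    [0.04,[-0.001,0.003,0.061],[0,0,0]]
  ]
}}

```text
time: 8.72
tool_pos: [0.625, -0.0742, 0.0528]
ee_rot: [3.14, 0.0, 1.44]
wrist_force: [0.0, 0.1, -1.4]
width: 0.0441
finger_force: 30.0
```

Request:
{"fn": "drive_tool", "kwargs": {
  "series": [
    [0.04,[0,0,0.001],[0,0,0]],
    [0.04,[0,0,0.002],[0,0,0]],
    [0.04,[0,0,0.003],[0,0,0]]
  ]
}}

```text
time: 9.1
tool_pos: [0.6249, -0.0741, 0.0501]
ee_rot: [3.141, 0.0, 1.44]
wrist_force: [-2.3, -0.3, 7.0]
width: 0.0439
finger_force: 30.0
```

Contact with the floor; release gently.

Request:
{"fn": "drive_tool", "kwargs": {
  "series": [
    [0.06,[0,0,0],[0,0,0]],
    [0.06,[0,0,0],[0,0,0]],
    [0.06,[0,0,-0.02],[0,0,0]],
    [0.06,[0,0,-0.06],[0,0,0]],
    [0.06,[0,0,-0.09],[0,0,0]]
  ]
}}

```text
time: 9.72
tool_pos: [0.6253, -0.0742, 0.1423]
ee_rot: [3.138, 0.0, 1.44]
wrist_force: [0.1, 0.9, -1.3]
width: 0.06
finger_force: 0.0
```

```bash
python3 -c "
from h import *
go(.440,.1265,.14,2.18)"
```

```text
shift [ 0.1748 -0.21    0.0015] turn [ 0.003   0.0016 -0.7402] | [ 0.6253 -0.0742  0.1423] [3.138 0.    1.44 ] 9.725
```

Request:
{"fn": "drive_tool", "kwargs": {
  "series": [
    [0.06,[0.175,-0.21,0],[0,0,-0.74]],
    [0.06,[0.175,-0.21,0],[0,0,-0.74]],
    [0.06,[0.175,-0.21,0],[0,0,-0.74]],
    [0.06,[0.175,-0.21,0],[0,0,-0.74]],
    [0.06,[0.175,-0.21,0],[0,0,-0.74]]
  ]
}}

```text
time: 10.35
tool_pos: [0.4374, 0.1289, 0.1406]
ee_rot: [3.139, 0.001, 2.184]
wrist_force: [0.5, 0.4, 0.2]
width: 0.0601
finger_force: 0.0
```

```bash
python3 -c "
from h import *
go(.440,.1265,.036,2.18)
a=snap('side','s6.png')
cv2.imwrite('pics/s6c.png',cv2.resize(a[120:240,240:400,::-1],None,fx=4.8,fy=4.8,interpolation=cv2.INTER_CUBIC))"
```

```text
shift [-0.0034  0.0005  0.1046] turn [0.0024 0.0005 0.0036] | [0.4374 0.1289 0.1406] [3.139e+00 1.000e-03 2.184e+00] 10.35
```

View pics/s6c.png

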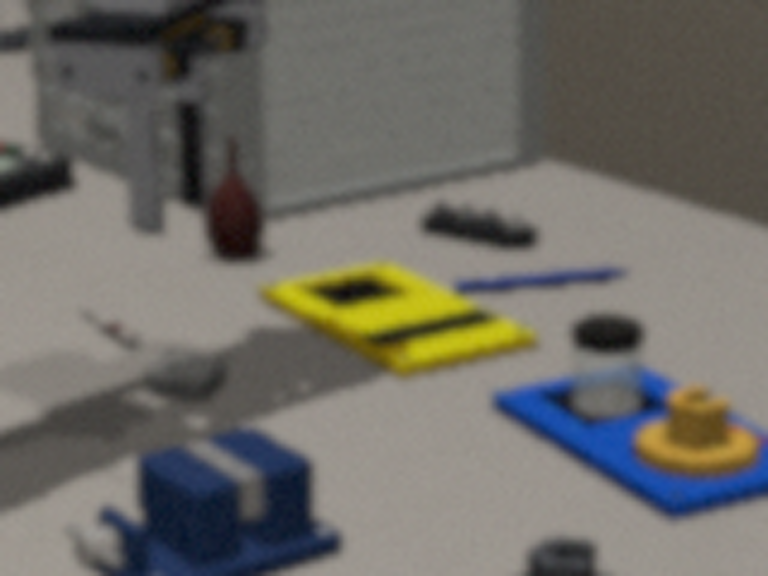

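```bash
python3 -c "
from h import *
print((proj('side',[[.4374,.1289,.12],[.44,.1265,.02],[.44,.1265,0]])-[240,120])*4.8)
R=Rot.from_euler('z',2.184).as_matrix();y=np.array([np.sin(2.184),-np.cos(2.184),0])
for s in(-.036,.036): print((proj('side',np.array([.4374,.1289,.1156])+s*y)-[240,120])*4.8)
R=Rot.from_euler('z',.61).as_matrix()
for z in (.02,0): print(((proj('side',[.44,.1265,z]+np.array([[.0185,.022,0],[.0185,-.022,0],[-.0185,-.022,0],[-.0185,.022,0]])@R.T)-[240,120])*4.8).round())
print(((proj('top',[.44,.1265,.02]+np.array([[.0185,.022,0],[.0185,-.022,0],[-.0185,-.022,0],[-.0185,.022,0]])@R.T)-[190,130])*5).round())
"
```

```text
[[169.33307357 209.25814274]
 [182.8119205  357.00598517]
 [184.36750092 385.64352966]]
[[145.1360172  231.59123834]]
[[193.11576799 200.96888774]]
[[164. 344.]
 [225. 351.]
 [202. 370.]
 [140. 363.]]
[[166. 373.]
 [227. 380.]
 [203. 399.]
 [142. 392.]]
[[302. 497.]
 [375. 449.]
 [415. 509.]
 [342. 558.]]
```

Request:
{"fn": "drive_tool", "kwargs": {
  "series": [
    [0.06,[-0.004,0,0.055],[0,0,0]],
    [0.06,[-0.004,0,0.105],[0,0,0]],
    [0.06,[-0.004,0,0.105],[0,0,0]],
    [0.03,[-0.004,0,0.105],[0,0,0]],
    [0.03,[-0.004,0,0.105],[0,0,0]]
  ]
}}

```text
time: 11.02
tool_pos: [0.4439, 0.1238, 0.0369]
ee_rot: [3.137, 0.003, 2.18]
wrist_force: [1.1, 1.1, 0.1]
width: 0.0438
finger_force: 0.0
```

Request:
{"fn": "drive_tool", "kwargs": {
  "series": [
    [0.03,[0,0,0],[0,0,0]],
    [0.03,[0,0,-0.001],[0,0,0]]
  ]
}}

```text
time: 11.28
tool_pos: [0.4426, 0.1237, 0.0363]
ee_rot: [3.139, 0.001, 2.18]
wrist_force: [1.2, -0.2, 0.1]
width: 0.036
finger_force: 30.0
```

Request:
{"fn": "drive_tool", "kwargs": {
  "series": [
    [0.03,[0,0,-0.06],[0,0,0]],
    [0.03,[0,0,-0.08],[0,0,0]],
    [0.03,[0,0,-0.08],[0,0,0]]
  ]
}}

```text
time: 11.65
tool_pos: [0.4428, 0.1238, 0.117]
ee_rot: [3.138, 0.002, 2.18]
wrist_force: [0.4, -0.1, -0.3]
width: 0.036
finger_force: 30.0
```

```bash
python3 -c "
from h import *
go(.6265,.2063,.10,1.504)"
```

```text
shift [-0.0375  0.1978  0.0179] turn [4.600e-03 6.000e-04 6.759e-01] | [0.4428 0.1238 0.117 ] [3.138e+00 2.000e-03 2.180e+00] 11.65
```

Request:
{"fn": "drive_tool", "kwargs": {
  "series": [
    [0.03,[-0.0375,0.198,0],[0,0,0.676]],
    [0.03,[-0.0375,0.198,0],[0,0,0.676]],
    [0.03,[-0.0375,0.198,0],[0,0,0.676]],
    [0.03,[-0.0375,0.198,0],[0,0,0.676]],
    [0.03,[-0.0375,0.198,0],[0,0,0.676]]
  ]
}}

```text
time: 12.28
tool_pos: [0.6247, 0.2062, 0.1114]
ee_rot: [-3.137, 0.002, 1.506]
wrist_force: [-0.6, -1.1, -0.9]
width: 0.0357
finger_force: 30.0
```

```bash
python3 -c "
from h import *
go(.6265,.2063,.0415,1.504)"
```

```text
shift [0.0004 0.0021 0.0699] turn [-0.0051  0.0017  0.0016] | [0.6247 0.2062 0.1114] [-3.137e+00  2.000e-03  1.506e+00] 12.275
```

Request:
{"fn": "drive_tool", "kwargs": {
  "series": [
    [0.03,[0,0.002,0.05],[0,0,0]],
    [0.03,[0,0.002,0.062],[0,0,0]],
    [0.03,[0,0.002,0.066],[0,0,0]],
    [0.03,[0,0.002,0.068],[0,0,0]],
    [0.03,[0,0.002,0.07],[0,0,0]]
  ]
}}

```text
time: 12.9
tool_pos: [0.6283, 0.2062, 0.0469]
ee_rot: [3.138, -0.001, 1.504]
wrist_force: [0.2, 1.1, -1.3]
width: 0.0357
finger_force: 30.0
```

Request:
{"fn": "drive_tool", "kwargs": {
  "series": [
    [0.03,[0,0,0.002],[0,0,0]],
    [0.03,[0,0,0.004],[0,0,0]],
    [0.03,[0,0,0.005],[0,0,0]],
    [0.03,[0,0,0.006],[0,0,0]]
  ]
}}

```text
time: 13.4
tool_pos: [0.6276, 0.206, 0.0412]
ee_rot: [3.141, -0.0, 1.504]
wrist_force: [-4.4, -1.3, 11.1]
width: 0.0356
finger_force: 30.0
```

Request:
{"fn": "drive_tool", "kwargs": {
  "series": [
    [0.05,[0,0,-0.001],[0,0,0]],
    [0.05,[0,0,-0.001],[0,0,0]],
    [0.05,[0,0,-0.02],[0,0,0]],
    [0.04,[0,0,-0.07],[0,0,0]],
    [0.04,[0,0,-0.1],[0,0,0]]
  ]
}}

```text
time: 14.02
tool_pos: [0.6285, 0.2062, 0.1431]
ee_rot: [3.137, -0.001, 1.504]
wrist_force: [0.4, -0.0, -0.4]
width: 0.0404
finger_force: 0.0
```

```bash
python3 -c "
from h import *
go(.4562,.2607,.12,1.49)"
```

```text
shift [ 0.0428 -0.1757  0.0224] turn [ 0.0045 -0.0014  0.0137] | [0.6285 0.2062 0.1431] [ 3.137e+00 -1.000e-03  1.504e+00] 14.025
```

Request:
{"fn": "drive_tool", "kwargs": {
  "series": [
    [0.04,[0.043,-0.176,0.022],[0,0,0.014]],
    [0.04,[0.043,-0.176,0.022],[0,0,0.014]],
    [0.04,[0.043,-0.176,0.022],[0,0,0.014]],
    [0.04,[0.043,-0.176,0.022],[0,0,0.014]]
  ]
}}

```text
time: 14.52
tool_pos: [0.4506, 0.2613, 0.1167]
ee_rot: [-3.139, 0.001, 1.494]
wrist_force: [-0.0, 0.2, 0.7]
width: 0.0399
finger_force: 0.0
```

```bash
python3 -c "
from h import *
go(.4562,.2607,.029,1.49)
a=snap('side','s7.png')
cv2.imwrite('pics/s7c.png',cv2.resize(a[120:240,230:390,::-1],None,fx=4.8,fy=4.8,interpolation=cv2.INTER_CUBIC))"
```

```text
shift [-0.0001  0.0058  0.0877] turn [-0.0025  0.0007  0.0036] | [0.4506 0.2613 0.1167] [-3.139e+00  1.000e-03  1.494e+00] 14.525
```

View pics/s7c.png

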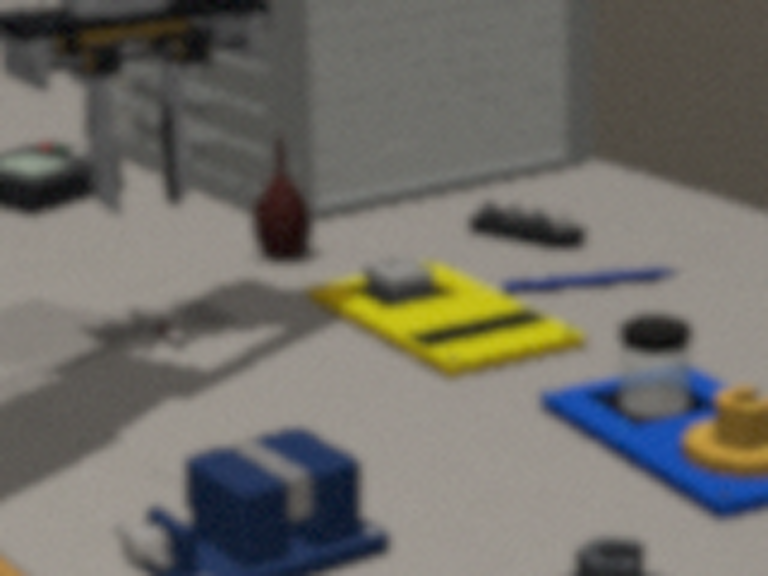

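The box lies flat in the yellow pocket (398,278), the jar stands in its own, and the driver (150,325) lies below the fingers. Descend on it.

Request:
{"fn": "drive_tool", "kwargs": {
  "series": [
    [0.04,[0,0.004,0.05],[0,0,0]],
    [0.04,[0,0.004,0.08],[0,0,0]],
    [0.04,[0,0.004,0.086],[0,0,0]],
    [0.04,[0,0.004,0.086],[0,0,0]]
  ]
}}

```text
time: 15.08
tool_pos: [0.4602, 0.2604, 0.032]
ee_rot: [3.14, -0.001, 1.489]
wrist_force: [0.3, -0.1, -0.1]
width: 0.0395
finger_force: 0.0
```

```bash
python3 -c "
from h import *
go(.4562,.2607,.028,1.49)"
```

```text
shift [-0.    -0.004  0.004] turn [ 0.0016 -0.0006 -0.001 ] | [0.4602 0.2604 0.032 ] [ 3.140e+00 -1.000e-03  1.489e+00] 15.075
```

Request:
{"fn": "drive_tool", "kwargs": {
  "series": [
    [0.04,[0,-0.003,0.0035],[0,0,0]],
    [0.0,[0,-0.003,0.0035],[0,0,0]],
    [0.0,[0,-0.003,0.0035],[0,0,0]],
    [0.0,[0,-0.003,0.0035],[0,0,0]],
    [0.0,[0,-0.003,0.0035],[0,0,0]]
  ]
}}

```text
time: 15.7
tool_pos: [0.4557, 0.2607, 0.0277]
ee_rot: [3.141, -0.0, 1.49]
wrist_force: [-0.1, -0.1, 1.8]
width: 0.0085
finger_force: 30.0
```

Request:
{"fn": "drive_tool", "kwargs": {
  "series": [
    [0.0,[0,0,0],[0,0,0]],
    [0.0,[0,0,-0.04],[0,0,0]],
    [0.0,[0,0,-0.08],[0,0,0]],
    [0.0,[0,0,-0.08],[0,0,0]]
  ]
}}

```text
time: 16.2
tool_pos: [0.458, 0.2616, 0.1113]
ee_rot: [3.134, -0.004, 1.49]
wrist_force: [0.0, -0.6, 0.4]
width: 0.0087
finger_force: 30.0
```

```bash
python3 -c "
from h import *
go(.6196,.1015,.11,-.067)"
```

```text
shift [-0.1465  0.174   0.0021] turn [ 0.0028 -0.0088  1.5568] | [0.458  0.2616 0.1113] [ 3.134 -0.004  1.49 ] 16.2
```

Request:
{"fn": "drive_tool", "kwargs": {
  "series": [
    [0.0,[-0.08,0.1,0],[0,0,0.9]],
    [0.0,[-0.08,0.1,0],[0,0,0.9]],
    [0.0,[-0.08,0.1,0],[0,0,0.9]],
    [0.0,[-0.08,0.1,0],[0,0,0.9]],
    [0.0,[-0.08,0.1,0],[0,0,0.9]]
  ]
}}

```text
time: 16.82
tool_pos: [0.548, 0.1721, 0.1051]
ee_rot: [-3.14, 0.003, 0.584]
wrist_force: [-0.6, -0.4, 0.1]
width: 0.0085
finger_force: 30.0
```

```bash
python3 -c "
from h import *
go(.6196,.1015,.11,-.067)"
```

```text
shift [ 0.0208  0.0984 -0.0051] turn [-1.000e-04  3.600e-03  6.509e-01] | [0.548  0.1721 0.1051] [-3.14e+00  3.00e-03  5.84e-01] 16.825
```

Request:
{"fn": "drive_tool", "kwargs": {
  "series": [
    [0.0,[0.021,0.098,-0.005],[0,0,0.651]],
    [0.0,[0.021,0.098,-0.005],[0,0,0.651]],
    [0.0,[0.021,0.098,-0.005],[0,0,0.651]],
    [0.0,[0.021,0.098,-0.005],[0,0,0.651]],
    [0.0,[0.021,0.098,-0.005],[0,0,0.651]]
  ]
}}

```text
time: 17.45
tool_pos: [0.6199, 0.1027, 0.1103]
ee_rot: [3.141, 0.003, -0.06]
wrist_force: [0.1, -0.4, -0.6]
width: 0.0087
finger_force: 30.0
```

```bash
python3 -c "
from h import *
go(.6196,.1015,.0395,-.067)"
```

```text
shift [-0.      0.0012  0.0708] turn [0.0006 0.0032 0.0066] | [0.6199 0.1027 0.1103] [ 3.141e+00  3.000e-03 -6.000e-02] 17.45
```

Request:
{"fn": "drive_tool", "kwargs": {
  "series": [
    [0.0,[0,0.001,0.04],[0,0,0]],
    [0.0,[0,0.001,0.06],[0,0,0]],
    [0.0,[0,0.001,0.065],[0,0,0]],
    [0.0,[0,0.001,0.068],[0,0,0]],
    [0.0,[0,0.001,0.069],[0,0,0]]
  ]
}}

```text
time: 18.08
tool_pos: [0.6215, 0.1021, 0.0446]
ee_rot: [-3.141, -0.002, -0.061]
wrist_force: [-0.3, -0.4, -0.2]
width: 0.0088
finger_force: 30.0
```

Request:
{"fn": "drive_tool", "kwargs": {
  "series": [
    [0.0,[0,0,0.002],[0,0,0]],
    [0.0,[0,0,0.004],[0,0,0]],
    [0.0,[0,0,0.0055],[0,0,0]],
    [0.0,[0,0,0.0055],[0,0,0]]
  ]
}}

```text
time: 18.58
tool_pos: [0.6209, 0.102, 0.0386]
ee_rot: [3.142, -0.001, -0.061]
wrist_force: [-0.7, -0.5, 3.1]
width: 0.0089
finger_force: 30.0
```

Touching down; release and rise, then retreat.

Request:
{"fn": "drive_tool", "kwargs": {
  "series": [
    [0.03,[0,0,0],[0,0,0]],
    [0.03,[0,0,0],[0,0,0]],
    [0.03,[0,0,-0.02],[0,0,0]],
    [0.03,[0,0,-0.07],[0,0,0]],
    [0.03,[0,0,-0.12],[0,0,0]]
  ]
}}

```text
time: 19.2
tool_pos: [0.6206, 0.102, 0.1602]
ee_rot: [3.142, -0.0, -0.061]
wrist_force: [0.9, 0.2, -0.0]
width: 0.0304
finger_force: 0.0
```

Request:
{"fn": "drive_tool", "kwargs": {
  "series": [
    [0.03,[-0.06,0,-0.04],[0,0,0]],
    [0.03,[-0.12,0,-0.04],[0,0,0]],
    [0.03,[-0.18,0,-0.04],[0,0,0]],
    [0.03,[-0.24,0,-0.04],[0,0,0]],
    [0.03,[-0.24,0,-0.04],[0,0,0]]
  ]
}}

```text
time: 19.82
tool_pos: [0.3778, 0.1169, 0.199]
ee_rot: [-3.141, -0.002, -0.06]
wrist_force: [0.0, 0.7, 0.6]
width: 0.0298
finger_force: 0.0
```

```bash
python3 -c "
from h import *
a=snap('top','t9.png');snap('side','s9.png')
cv2.imwrite('pics/t9c.png',cv2.resize(a[100:240,200:420,::-1],None,fx=3.6,fy=3.6,interpolation=cv2.INTER_CUBIC))
print(robot.get_obs()['tool_pos'])"
```

```text
[0.38152556 0.11676625 0.19959868]
```

View pics/t9c.png

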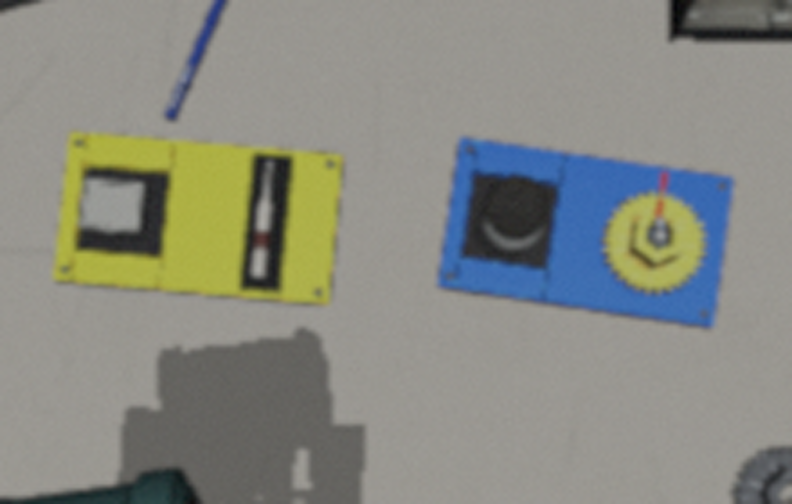

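View pics/s9.png

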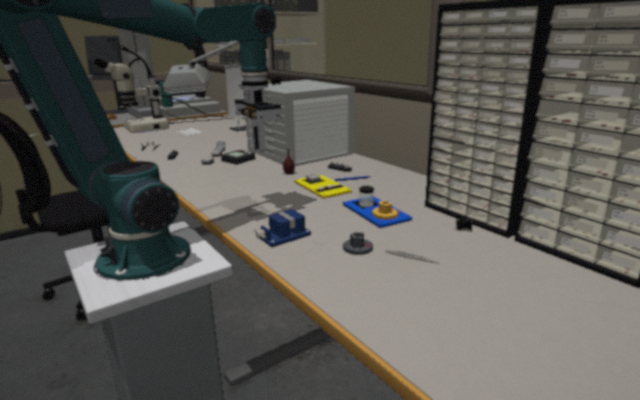

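All four parts show where they belong: box at (113,205) in its pocket, driver along the strip at (265,220), jar in its pocket at (515,212), and gear home at (655,240) with its red line meeting the tray's.

```bash
python3 -c "
from h import *
print(robot.get_obs()['time'],robot.close_job())"
```

```text
the job is handed in; nothing more can be done
19.925 None
```

Both repair kits are made up and the job is handed in at 19.9 s. The final pictures show all four parts in place, but the hand-in returned no verdict.

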